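# Load the glaze sample jars into the slanted rack in order

### The job

Carry on filling the slanted glaze rack, whose pockets are numbered with dots and whose first pocket already holds the black-capped jar: put the green-capped jar in pocket two, then the yellow-capped jar in pocket three, then the blue-capped jar in pocket four, strictly in that order. Set each one cap outwards and fully down in its pocket, let go of it before you go on to the next, and leave the red-capped jar, the black-capped jar, the cups, the vase and the brush where they are.

Things in the scene. Friction and masses are not known exactly. Their poses are not given: they have to be found in the camera images.
- jar_green: sample jar, white round body 42 mm in diameter and 70 mm high, topped by a green cap 39 mm in diameter and 20 mm high (90 mm in all), with a green band round the body; about 0.14 kg. Origin: centre of its underside; z points to the cap. Stands upright on the ware board at the start; belongs in pocket two.
- jar_yellow: sample jar, white round body 42 mm in diameter and 70 mm high, topped by a yellow cap 39 mm in diameter and 20 mm high (90 mm in all), with a yellow band round the body; about 0.14 kg. Origin: centre of its underside; z points to the cap. Stands upright on the ware board at the start; belongs in pocket three.
- jar_blue: sample jar, white round body 42 mm in diameter and 70 mm high, topped by a blue cap 39 mm in diameter and 20 mm high (90 mm in all), with a blue band round the body; about 0.14 kg. Origin: centre of its underside; z points to the cap. Stands upright on the ware board at the start; belongs in pocket four.
- jar_red: sample jar, white round body 42 mm in diameter and 70 mm high, topped by a red cap 39 mm in diameter and 20 mm high (90 mm in all), with a red band round the body; about 0.14 kg. Origin: centre of its underside; z points to the cap. Stands upright on the ware board at the start; not wanted in the rack: stays on the board.
- jar_black: sample jar, white round body 42 mm in diameter and 70 mm high, topped by a black cap 39 mm in diameter and 20 mm high (90 mm in all), with a black band round the body; about 0.14 kg. Origin: centre of its underside; z points to the cap. It already sits in pocket one and stays there.
- pocket1 (a point): pocket 1 of the rack, marked with one black dot beside its upper edge; square, 47 x 47 mm, 32 mm deep, flat floor. Origin: centre of the floor. z: the pocket's axis out of the mouth, leaning 35 degrees from vertical towards the robot's side (the mouth lies 32 mm along z); x: up the slope of the face; y: along the row.
- pocket2 (a point): pocket 2 of the rack, marked with two black dots beside its upper edge; square, 47 x 47 mm, 32 mm deep, flat floor. Origin: centre of the floor. z: the pocket's axis out of the mouth, leaning 35 degrees from vertical towards the robot's side (the mouth lies 32 mm along z); x: up the slope of the face; y: along the row.
- pocket3 (a point): pocket 3 of the rack, marked with three black dots beside its upper edge; square, 47 x 47 mm, 32 mm deep, flat floor. Origin: centre of the floor. z: the pocket's axis out of the mouth, leaning 35 degrees from vertical towards the robot's side (the mouth lies 32 mm along z); x: up the slope of the face; y: along the row.
- pocket4 (a point): pocket 4 of the rack, marked with four black dots beside its upper edge; square, 47 x 47 mm, 32 mm deep, flat floor. Origin: centre of the floor. z: the pocket's axis out of the mouth, leaning 35 degrees from vertical towards the robot's side (the mouth lies 32 mm along z); x: up the slope of the face; y: along the row.
- rack: fixed white jar rack on a dark stand. Its face, 100 x 290 mm, slopes 35 degrees and has four pockets 70 mm apart, one to four towards the rack's -y, dots repeated on its back. A seated jar sticks out 58 mm; nothing else stands above the face. Origin: centre of the underside; z up, front faces -x.
- board: fixed brown wooden ware board 310 (x) x 210 (y) x 12 mm on which the jars stand, at least 75 mm from centre to centre. Origin: centre of its underside.
- cup_a: dark clay cup, about 60 mm across and 55 mm high, among the jars on the ware board; stays put. Origin: centre of its underside.
- cup_b: dark clay cup, about 66 mm across and 60 mm high, on the table to the left; stays put. Origin: centre of its underside.
- vase: dark clay vase, 84 mm across and 110 mm high, behind; stays put. Origin: centre of its underside.
- brush: glaze brush 180 mm long lying on the table to the left, beyond the rack; stays put.

How it is judged:
By the outcome, as a careful person would: the job done as asked, in the order asked, and still so for the second after the job is handed in, with the robot touching nothing.
It also fails if it takes over 64 s, if anything falls off the work surface, if the arm or the gripper's body presses on something with over 40 N, if the wrist force passes 120 N, or if a joint passes its speed limit or range.

### The arm

A 6-joint arm with a two-finger parallel gripper is mounted at the origin on the work surface. World frame = base frame: x ahead of the robot, y to its left, z up, the work surface at z = 0. Lengths are in m, angles in rad, forces in N, time in s.
With the tool pointing down it reaches from about 0.375 to 0.975 m from the base axis. Payload 3.8 kg.
Tool frame: the origin (TCP) lies at the very end of the fingers, on their centre line; the grasp point (between the pads) lies 19 mm behind it; z points along the fingers, y is the line along which they close (so a half turn about z gives the same grasp; the last joint's range is limited). The gripper opens to 85 mm and grips with 20 to 120 N. Pads are 22 mm wide; open, the fingers measure 114 mm over their backs; the gripper's body (76 mm by 85 mm) begins 54 mm behind the grasp point. The pads swing forward as they close: fully open they stand 13 mm farther back than shut.
Start: joints at [-1.381, 0.264, 1.604, -0, 1.274, -0.037], TCP at [0.152, -0.658, 0.231] pointing down, gripper open.
Joint ranges: [-2.63, 2.63], [-0.94, 2.18], [0.31, 2.57], [-1.31, 4.45], [0, 2.66], [-2.55, 2.55]. Speed limits (rad/s): [2.57, 2.57, 3.14, 3.14, 3.14, 3.14].

### API

Orientations are given as a rotation vector (axis times angle).
In Python, from workcell import bot, vision gives the robot as it stands. The module is installed in compiled form; this text tells all that it offers.
- The arm moves only by the tool play_rows, never from a script. Its argument "moves" is a list that holds one entry, the list of rows, each a list of 7 numbers: the turn, a rotation vector about the tool's x, y, z as a fraction of full scale, then the shift along the tool's x, y, z as a fraction of full scale, then the finger opening in mm, from 0 to 85.4. In form: [[[ax, ay, az, x, y, z, jaw], ...]]. A call has 1 to 5 rows; each row shifts and turns the commanded pose from where the row before left it, along the tool's axes as they then stand; what a row does not reach is not made up. Full scale, the value 1, is 0.1 m for a shift and 0.5 rad for a turn. A row lasts 1/12 s, in which the tool goes at most 41.7 mm and 7.16 degrees, less where a joint would pass 70% of its speed; a pose out of reach is approached as far as the arm can. A call with a number of a shift or a turn outside -1 to 1 is refused whole. A call with a gripper value outside its range is refused whole. The fingers move at their own pace and stop on an object; "newtons" is the grip in N (left out, the last holds). Time passes only in rows, so rows that do not move let the fingers close. It gives the time, the measured TCP pose, the force, the opening and the grip force at its end, in the units of the state.
- bot.read_state(): the state, without advancing time (a new reading comes with each control period).
- vision.read_camera(name): name is "scene" or "top" or "wrist"; returns a dict with "image" (420x560x3 uint8, red, green, blue), "depth" (420x560 float32, m along the optical axis (not along the pixel's ray), 0 where there is no reading), "K" (3x3 intrinsics, pixels), "R" (3x3) and "t" (3): a world point X has camera coordinates R X + t. Camera axes: x right, y down, z forward; pixel columns grow to the right and rows downward; lengths in m; the calibration is good to about 2 mm. A picture is of the moment at which its call begins.
- bot.finish_job(): hands the job in; it is judged then, once.
The state is a dict: "time": time; "q": joint angles; "joint_vel": joint speeds; "joint_torque": joint torques, N m; "tool_pos": TCP position; "tcp_rot": TCP orientation; "wrist_force": force on the tool from outside, world axes, zero at the start; "torque": the same for the moment, N m; "width": opening from 0.0 (shut) to 1.0 (fully open); "grip_force": force on a finger pad.
Only numpy, scipy, OpenCV 4.12 (cv2) and the standard library are available. Lean on these libraries where they do the work, as an engineer would, in place of code of your own. Each camera call takes 0.05 s, during which the arm holds its last target. There are 200 camera calls.

## Working session

There is one attempt and no reset: what is moved stays moved. The work goes in short steps, Python scripts to look and compute and a tool call to move; the robot and the scene stay as the last step left them, time stands still between calls to the robot, and variables do not carry over. Pictures are saved under pics/ and viewed, at most 10 in all, crops included, and the job is handed in when it is done.

Besides the shell and the picture viewer there is one more tool, called after "Request:" as name([rows], argument=value, ...), one row to a line, values as JSON. play_rows: Moves the arm, as the interface text tells. Its arguments: {"type":"object","properties":{"moves":{"type":"array","items":{"type":"array","items":{"type":"array","items":{"type":"number"}}}},"newtons":{"type":"number"}},"required":["moves"]}

```bash
mkdir -p pics
python3 - <<'E'
from workcell import bot, vision
import cv2, numpy as np, pickle
d={}
for n in("scene","top","wrist"):
    c=vision.read_camera(n); d[n]=c
    print(n,c["K"].round(1).tolist(),c["R"].round(3).tolist(),c["t"].round(3).tolist(),(c["depth"]>0).mean())
    cv2.imwrite(f"pics/{n}0.png",c["image"][:,:,::-1])
pickle.dump(d,open("cam0.pkl","wb"))
a=np.hstack([d["scene"]["image"],d["top"]["image"]])[:,:,::-1]
s=bot.read_state(); print(s)
E
```

```text
scene [[472.7, 0.0, 277.7], [0.0, 472.7, 219.7], [0.0, 0.0, 1.0]] [[-0.318, 0.948, 0.02], [0.674, 0.241, -0.698], [-0.666, -0.209, -0.716]] [0.13, -0.341, 1.698] 0.996062925170068
top [[487.9, 0.0, 281.8], [0.0, 487.9, 215.6], [0.0, 0.0, 1.0]] [[0.031, -0.999, -0.015], [-0.994, -0.029, -0.106], [0.106, 0.018, -0.994]] [0.056, 0.575, 1.292] 0.9959481292517007
wrist [[355.4, 0.0, 278.7], [0.0, 355.4, 214.6], [0.0, 0.0, 1.0]] [[0.226, -0.974, -0.003], [-0.93, -0.216, 0.298], [-0.291, -0.065, -0.955]] [-0.675, -0.04, 0.38] 0.9960756802721088
{'time': 0.15, 'q': array([-1.38090047e+00,  2.64598177e-01,  1.60506590e+00,  4.61763731e-06,
        1.27370163e+00, -3.68794865e-02]), 'joint_vel': array([ 0.00091233, -0.00200971, -0.00534446,  0.00066059, -0.0009966 ,
        0.00107452]), 'joint_torque': array([ 4.86573354e-04, -5.15906489e+01, -3.67959666e+01, -4.33293098e-05,
        8.09473218e-03, -3.04561347e-06]), 'tool_pos': array([ 0.15167038, -0.65715521,  0.23023283]), 'tcp_rot': array([-3.11966231e+00, -3.55252891e-01,  2.05845785e-04]), 'wrist_force': array([-0.27701875, -0.43521009, -0.33392194]), 'torque': array([-0.03609684,  0.03424845,  0.03003901]), 'grip_force': 0.0, 'width': 0.9994838339628399}
```

View pics/top0.png

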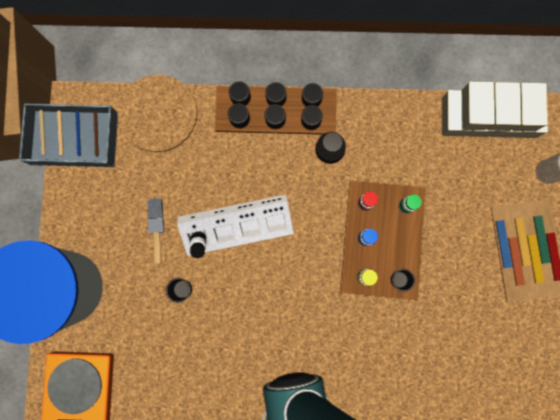

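View pics/scene0.png

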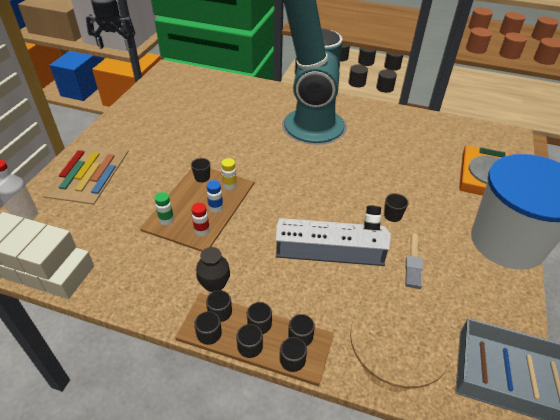

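The top view shows the caps: red (369,200), green (412,203), blue (369,237), yellow (369,277), with cup_a at (402,279). The rack runs from (180,215) to (292,235), with the black jar at (198,240) and pockets 2–4 near (225,233), (250,228) and (274,221). The scene view shows the same layout from behind.

```bash
cat > h.py <<'E'
import numpy as np, cv2, pickle
from scipy.spatial.transform import Rotation as Ro
HUE={"green":(45,85),"yellow":(22,36),"blue":(100,125),"red":(172,8)}
def mask(img,c):
    h=cv2.cvtColor(img,cv2.COLOR_RGB2HSV); lo,hi=HUE[c]
    m=(h[...,0]>=lo)&(h[...,0]<=hi) if lo<hi else (h[...,0]>=lo)|(h[...,0]<=hi)
    return (m&(h[...,1]>150)&(h[...,2]>80)).astype(np.uint8)
def ray(c,uv):
    d=c["R"].T@np.linalg.solve(c["K"],[uv[0],uv[1],1.]); o=-c["R"].T@c["t"]; return o,d/np.linalg.norm(d)
def plane(c,uv,z):
    o,d=ray(c,uv); return o+d*(z-o[2])/d[2]
def tri(c1,u1,c2,u2):
    o1,d1=ray(c1,u1);o2,d2=ray(c2,u2)
    s=np.linalg.lstsq(np.c_[d1,-d2],o2-o1,rcond=None)[0]
    a,b=o1+s[0]*d1,o2+s[1]*d2; return (a+b)/2,np.linalg.norm(a-b)
def proj(c,X):
    p=c["K"]@(c["R"]@np.asarray(X)+c["t"]); return p[:2]/p[2]
def cloud(c):
    v,u=np.mgrid[:420,:560]; z=c["depth"]
    P=np.stack([u*z,v*z,z],-1)@np.linalg.inv(c["K"]).T
    return (P-c["t"])@c["R"]
def blobs(m,amin=15):
    n,l,s,ce=cv2.connectedComponentsWithStats(m); return [(s[i,4],ce[i],l==i) for i in range(1,n) if s[i,4]>=amin]
E
python3 - <<'E'
from h import *
d=pickle.load(open("cam0.pkl","rb")); T,S=d["top"],d["scene"]; C=cloud(T)
for k in HUE:
    B={}
    for n,c,box in(("top",T,(340,430,180,300)),("scene",S,(140,260,150,240))):
        m=mask(c["image"],k); w=np.zeros_like(m); w[box[2]:box[3],box[0]:box[1]]=1
        B[n]=sorted(blobs(m*w,8),key=lambda b:-b[0])[:3]
    b=B["top"][0]; P=C[b[2]]; t=P[P[:,2]>P[:,2].max()-.006]
    print(k,[(x[0],x[1].round(1).tolist()) for n in B for x in B[n]],"depth cap",t.mean(0).round(4),t[:,:2].ptp(0) if hasattr(t,'ptp') else np.ptp(t,axis=0).round(3))
    u=max(B["scene"][:2],key=lambda x:-x[1][1]) # upper blob = cap
    print("   tri",[x.round(4) for x in [tri(T,b[1],S,u[1])[0]]],tri(T,b[1],S,u[1])[1].round(4))
# rack: black dots in top + white face
g=cv2.cvtColor(T["image"],cv2.COLOR_RGB2HSV); 
wm=((g[...,1]<60)&(g[...,2]>140)).astype(np.uint8); wm[:190]=0; wm[260:]=0; wm[:,:170]=0; wm[:,300:]=0
m=cv2.morphologyEx(wm,cv2.MORPH_CLOSE,np.ones((7,7)));b=max(blobs(m),key=lambda b:b[0])
P=C[b[2]&(wm>0)]; P=P[np.isfinite(P).all(1)]
for _ in range(6):
    c0=P.mean(0); n=np.linalg.svd(P-c0,full_matrices=False)[2][2]; n*=np.sign(n[2]); r=(P-c0)@n; P=P[np.abs(r)<max(.003,1.5*r.std()*0+.003)] if _ else P[np.abs(r)<.01]
print("face",c0.round(4),n.round(3),"slope",np.degrees(np.arccos(n[2])),"yaw",np.degrees(np.arctan2(-n[1],-n[0])),len(P))
r=cv2.minAreaRect(np.argwhere(b[2])[:,::-1].astype(np.float32)); print(r)
o=cv2.boxPoints(r)
for p in o:
    q,e=ray(T,p); print(p,(q+e*((c0-q)@n)/(e@n)).round(4))
print("board z",C[215:225,390:400,2].mean(),"table",C[320:340,300:330,2].mean())
crop=T["image"][185:265,165:305,::-1]; a=cv2.resize(crop,None,fx=4,fy=4,interpolation=cv2.INTER_CUBIC)
crop=S["image"][200:275,265:405,::-1]; a=np.vstack([a[:300],cv2.resize(crop,None,fx=4,fy=4,interpolation=cv2.INTER_CUBIC)[:290]]); cv2.imwrite("pics/rack1.png",a)
E
```

```text
green [(np.int32(142), [413.0, 201.9]), (np.int32(131), [161.3, 198.6]), (np.int32(58), [163.2, 215.8])] depth cap [ 0.6112 -0.2635  0.1026] [0.032 0.034 0.006]
   tri [array([ 0.6121, -0.2656,  0.0926])] 0.0009
yellow [(np.int32(196), [369.7, 277.2]), (np.int32(140), [228.0, 164.0]), (np.int32(92), [228.9, 179.9])] depth cap [0.4332 0.0493 1.3465] [0. 0. 0.]
   tri [array([ 0.4151, -0.1549,  0.093 ])] 0.0017
blue [(np.int32(157), [369.6, 236.0]), (np.int32(141), [213.3, 186.7]), (np.int32(80), [215.2, 202.9])] depth cap [ 0.5189 -0.153   0.1048] [0.031 0.033 0.006]
   tri [array([ 0.5203, -0.1542,  0.0924])] 0.0004
red [(np.int32(191), [370.2, 198.4]), (np.int32(176), [198.6, 209.0]), (np.int32(102), [201.1, 225.9])] depth cap [ 0.6148 -0.1536  0.1041] [0.034 0.036 0.006]
   tri [array([ 0.6173, -0.1537,  0.0951])] 0.0014
face [0.5413 0.2007 0.0586] [-0.974 -0.199  0.108] slope 83.82193608518746 yaw 11.570147012944567 308
((234.44590759277344, 225.2404327392578), (40.13819885253906, 112.37879180908203), 78.2317123413086)
[175.34442 217.05325] [0.5396 0.3111 0.2479]
[285.36105 194.13312] [0.5942 0.0625 0.2813]
[293.5474  233.42761] [ 0.5434  0.0386 -0.2233]
[183.53076 256.34775] [ 0.4603  0.4058 -0.2949]
board z 0.0115244832283709 table 0.00620336688537992
```

View pics/rack1.png

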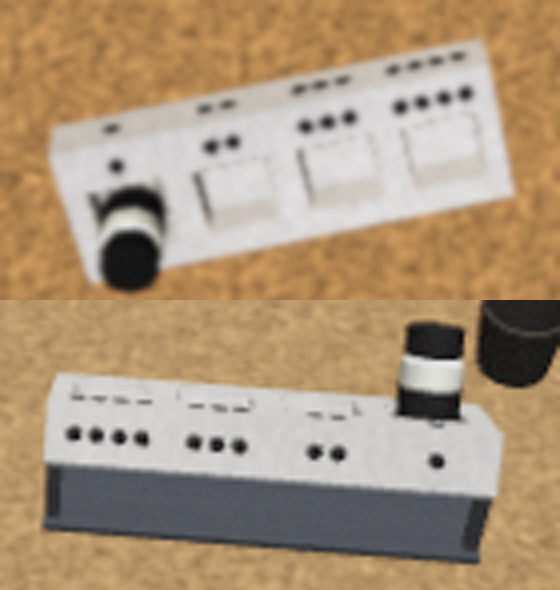

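The rack crop shows the dots "one" to "four" above the pockets, from left to right in the top view, with pocket 1 holding the black jar. The rack yaw is about 12°. Next I'll write the planner and head for the board.

```bash
cat >> h.py <<'E'
def rot(yaw,tilt=0):
    "tool y at this yaw (deg), tool z tipped outwards by tilt"
    c,s=np.cos(np.radians(yaw)),np.sin(np.radians(yaw)); ct,st=np.cos(np.radians(tilt)),np.sin(np.radians(tilt))
    y=np.array([c*ct,s*ct,st]); z=np.array([c*st,s*st,-ct]); return Ro.from_matrix(np.c_[np.cross(y,z),y,z])
def plan(p0,R0,p1,R1,n,jaw):
    d=(R0.inv()*R1).as_rotvec()/n; R=R0; p=np.array(p0,float); out=[]
    for i in range(n):
        sh=R.inv().apply((np.array(p1)-p)/(n-i)); a=np.r_[d/.5,sh/.1].round(2); a=a+0.0
        p=p+R.apply(a[3:]*.1); R=R*Ro.from_rotvec(a[:3]*.5); out.append(a.tolist()+[jaw])
    for i in range(0,n,5): print(str(out[i:i+5]).replace(" ",""))
    print("maxshift",max(np.linalg.norm(a[3:6]) for a in out)*100,"maxrot",np.degrees(np.linalg.norm(d)))
    return p,R
def cur():
    from workcell import bot
    s=bot.read_state(); return s["tool_pos"],Ro.from_rotvec(s["tcp_rot"]),s
E
python3 -c "
from h import *
p,R,s=cur(); plan(p,R,[.57,-.21,.23],rot(11.7),16,70)"
```

```text
[[0.0,0.0,-0.19,0.32,-0.21,0.0,70],[0.0,0.0,-0.19,0.34,-0.18,0.0,70],[0.0,0.0,-0.19,0.35,-0.15,0.0,70],[0.0,0.0,-0.19,0.36,-0.12,0.0,70],[0.0,0.0,-0.19,0.37,-0.08,0.0,70]]
[[0.0,0.0,-0.19,0.38,-0.04,0.0,70],[0.0,0.0,-0.19,0.38,-0.01,0.0,70],[0.0,0.0,-0.19,0.38,0.03,0.0,70],[0.0,0.0,-0.19,0.38,0.06,0.0,70],[0.0,0.0,-0.19,0.37,0.1,0.0,70]]
[[0.0,0.0,-0.19,0.36,0.13,0.0,70],[0.0,0.0,-0.19,0.35,0.17,0.0,70],[0.0,0.0,-0.19,0.33,0.2,0.0,70],[0.0,0.0,-0.19,0.31,0.23,0.0,70],[0.0,0.0,-0.19,0.28,0.26,0.0,70]]
[[0.0,0.0,-0.19,0.25,0.28,0.01,70]]
maxshift 38.91015291668744 maxrot 5.5441783454803755
```

Request:
play_rows([
  [[0,0,-0.19,0.32,-0.21,0,70],[0,0,-0.19,0.34,-0.18,0,70],[0,0,-0.19,0.35,-0.15,0,70],[0,0,-0.19,0.36,-0.12,0,70],[0,0,-0.19,0.37,-0.08,0,70]],
], newtons=40)

```text
time: 0.57
tool_pos: [0.2827, -0.517, 0.2308]
tcp_rot: [-2.947, -1.086, -0.0]
wrist_force: [0.8, -1.3, 0.1]
width: 0.818
grip_force: 0.0
```

Request:
play_rows([
  [[0,0,-0.19,0.38,-0.04,0,70],[0,0,-0.19,0.38,-0.01,0,70],[0,0,-0.19,0.38,0.03,0,70],[0,0,-0.19,0.38,0.06,0,70],[0,0,-0.19,0.37,0.1,0,70]],
])

```text
time: 0.98
tool_pos: [0.4135, -0.3773, 0.2311]
tcp_rot: [-2.609, -1.749, 0.0]
wrist_force: [0.0, -1.1, -0.7]
width: 0.822
grip_force: 0.0
```

Request:
play_rows([
  [[0,0,-0.19,0.36,0.13,0,70],[0,0,-0.19,0.35,0.17,0,70],[0,0,-0.19,0.33,0.2,0,70],[0,0,-0.19,0.31,0.23,0,70],[0,0,-0.19,0.28,0.26,0,70]],
])

```text
time: 1.4
tool_pos: [0.5448, -0.2363, 0.231]
tcp_rot: [-2.124, -2.314, 0.0]
wrist_force: [0.1, 0.3, 0.7]
width: 0.819
grip_force: 0.0
```

Request:
play_rows([
  [[0,0,-0.19,0.25,0.28,0,70],[0,0,0,0,0,0,70],[0,0,0,0,0,0,70]],
])

```text
time: 1.65
tool_pos: [0.5707, -0.2091, 0.2307]
tcp_rot: [-2.013, -2.411, 0.001]
wrist_force: [-0.6, -0.4, 0.1]
width: 0.815
grip_force: 0.0
```

Run:
```python
from h import *
from workcell import vision
W=vision.read_camera("wrist"); pickle.dump(W,open("w1.pkl","wb")); cv2.imwrite("pics/w1.png",W["image"][:,:,::-1])
C=cloud(W)
for k in HUE:
    for b in sorted(blobs(mask(W["image"],k),100),key=lambda b:-b[0])[:2]:
        P=C[b[2]]; t=P[P[:,2]>np.percentile(P[:,2],95)-.006]
        print(k,b[0],b[1].round(0),t.mean(0).round(4),np.ptp(t,axis=0).round(3),((t.max(0)+t.min(0))/2).round(4))
```

```text
yellow 327 [108.  95.] [ 0.43   -0.1513  0.097 ] [0.016 0.034 0.008] [ 0.4263 -0.1532  0.0974]
yellow 177 [134.  88.] [ 0.4327 -0.1435  0.0605] [0.136 0.021 0.321] [ 0.489  -0.1452  0.2125]
blue 2090 [224. 121.] [ 0.5189 -0.1546  0.1026] [0.057 0.038 0.276] [ 0.5285 -0.1546  0.2352]
red 2082 [350. 144.] [ 0.614  -0.1541  0.1028] [0.077 0.038 0.274] [ 0.5951 -0.1545  0.2361]
```

View pics/w1.png

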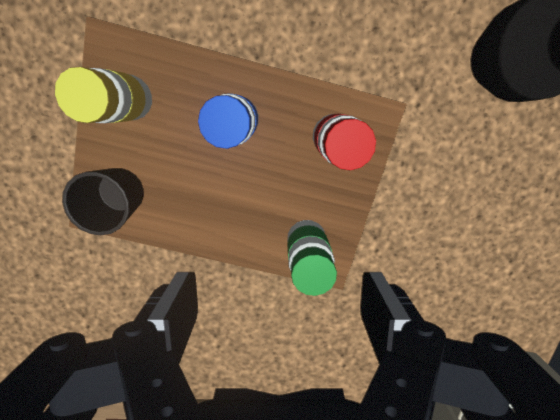

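The wrist view shows the cap-top centres: yellow (85,95), blue (226,121), red (350,144) and green (314,275). I'll measure these precisely and triangulate them against the top view.

Run:
```python
from h import *
W=pickle.load(open("w1.pkl","rb")); T=pickle.load(open("cam0.pkl","rb"))["top"]
g=cv2.cvtColor(W["image"],cv2.COLOR_RGB2HSV)
for k,u,ut in(("yellow",(85,95),(369.7,277.5)),("blue",(226,121),(369.6,236.5)),("red",(350,144),(370,199)),("green",(314,275),(413,202.5))):
    x,y=u; v0=np.median(g[y-5:y+6,x-5:x+6].reshape(-1,3),0)
    m=((abs(g[...,0].astype(int)-v0[0])<8)&(abs(g[...,2].astype(int)-v0[2])<25)&(g[...,1]>120)).astype(np.uint8)
    if k=="red": m=((g[...,1]>150)&(abs(g[...,2].astype(int)-v0[2])<25)).astype(np.uint8)
    m=cv2.morphologyEx(m,cv2.MORPH_OPEN,np.ones((5,5)))
    b=[b for b in blobs(m,200) if b[2][y,x]][0]
    cn=max(cv2.findContours(b[2].astype(np.uint8),cv2.RETR_EXTERNAL,cv2.CHAIN_APPROX_NONE)[0],key=len)
    e=cv2.fitEllipse(cn); print(k,b[0],np.round(e[0],1),np.round(e[1],1),"z=.102:",plane(W,e[0],.102).round(4),"tri",tri(W,e[0],T,ut)[0].round(4), tri(W,e[0],T,ut)[1].round(4))
p,R,s=cur(); P=plane(W,(314,275),.102); print(p)
```

```text
yellow 2190 [80.8 94.3] [47.5 56.7] z=.102: [ 0.4143 -0.1544  0.102 ] tri [ 0.4148 -0.1543  0.1029] 0.0001
blue 1982 [223.8 121.4] [47.9 50.8] z=.102: [ 0.5187 -0.1547  0.102 ] tri [ 0.5184 -0.1543  0.0979] 0.0014
red 1923 [350.3 144.2] [47.1 50.1] z=.102: [ 0.6146 -0.1541  0.102 ] tri [ 0.6165 -0.1547  0.0918] 0.0005
green 1348 [313.9 274.8] [38.5 42.7] z=.102: [ 0.6102 -0.2653  0.102 ] tri [ 0.6076 -0.2599  0.1135] 0.0006
[ 0.56980488 -0.21031801  0.23067764]
```

```bash
python3 -c "
from h import *
p,R,s=cur(); p,R=plan(p,R,[.6105,-.265,.15],rot(11.7),3,70); plan(p,R,[.6105,-.265,.054],rot(11.7),4,70)"
```

```text
[[0.0,0.0,-0.02,-0.2,0.1,0.27,70],[0.0,0.0,-0.02,-0.21,0.1,0.27,70],[0.0,0.0,-0.02,-0.2,0.1,0.27,70]]
maxshift 35.63705936241092 maxrot 0.5179313350025132
[[0.0,0.0,0.0,0.0,0.0,0.24,70],[0.0,0.0,0.0,0.0,0.0,0.24,70],[0.0,0.0,0.0,0.0,0.0,0.24,70],[0.0,0.0,0.0,0.0,0.0,0.24,70]]
maxshift 24.0 maxrot 0.0461963889293095
```

Request:
play_rows([
  [[0,0,-0.02,-0.2,0.1,0.27,70],[0,0,-0.02,-0.21,0.1,0.27,70],[0,0,-0.02,-0.2,0.1,0.27,70],[0,0,0,0,0,0.12,70],[0,0,0,0,0,0,70]],
])

```text
time: 2.12
tool_pos: [0.6067, -0.2662, 0.1331]
tcp_rot: [-1.98, -2.428, 0.004]
wrist_force: [-0.2, 0.3, -0.4]
width: 0.819
grip_force: 0.0
```

Request:
play_rows([
  [[0,0,0,0,0,0.21,70],[0,0,0,0,0,0.21,70],[0,0,0,0,0,0.21,70],[0,0,0,0,0,0.21,70],[0,0,0,0,0,0,70]],
])

```text
time: 2.53
tool_pos: [0.6068, -0.2642, 0.051]
tcp_rot: [-1.978, -2.431, 0.003]
wrist_force: [-0.7, 0.1, -0.8]
width: 0.822
grip_force: 0.0
```

Request:
play_rows([
  [[0,0,0,0,0,0,25],[0,0,0,0,0,0,25],[0,0,0,0,0,0,25],[0,0,0,0,0,0,25],[0,0,0,0,0,0,25]],
], newtons=40)

```text
time: 2.95
tool_pos: [0.612, -0.2663, 0.0571]
tcp_rot: [1.979, 2.435, 0.001]
wrist_force: [-1.3, -1.1, 6.9]
width: 0.472
grip_force: 41.3
```

Run:
```python
from h import *
from workcell import vision
for i in range(3):
    p,R,s=cur(); print(s["time"],p.round(4),R.as_rotvec().round(3),s["wrist_force"].round(2),s["width"]); W=vision.read_camera("wrist")
cv2.imwrite("pics/w2.png",W["image"][:,:,::-1])
```

```text
2.95 [ 0.612  -0.2663  0.0571] [1.979e+00 2.435e+00 1.000e-03] [-1.28 -1.14  6.86] 0.4719736972432346
3.0 [ 0.612  -0.2663  0.0571] [1.979e+00 2.435e+00 1.000e-03] [-1.94  0.03  7.07] 0.47352696364841146
3.05 [ 0.612  -0.2663  0.0571] [1.979e+00 2.435e+00 1.000e-03] [-2.22 -0.34  7.42] 0.47559631294755594
```

View pics/w2.png

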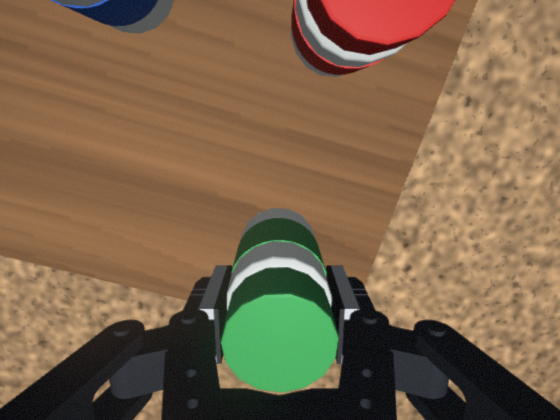

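The view shows the green jar held centred between the pads (cap at 280,335). Now I'll lift it and carry it towards the rack so the wrist camera can see the pockets.

```bash
python3 -c "
from h import *
p,R,s=cur(); p,R=plan(p,R,[.61,-.266,.16],rot(11.7),3,25); plan(p,R,[.5,.16,.26],rot(11.7),12,25)"
```

```text
[[0.0,0.0,0.0,0.0,-0.01,-0.34,25],[0.0,0.0,0.0,0.0,0.0,-0.34,25],[0.0,0.0,0.0,0.0,-0.01,-0.35,25]]
maxshift 35.01428280002319 maxrot 0.07881288274381075
[[0.0,0.0,0.0,0.37,-0.02,-0.08,25],[0.0,0.0,0.0,0.37,-0.02,-0.08,25],[0.0,0.0,0.0,0.37,-0.02,-0.09,25],[0.0,0.0,0.0,0.37,-0.02,-0.08,25],[0.0,0.0,0.0,0.36,-0.01,-0.09,25]]
[[0.0,0.0,0.0,0.37,-0.02,-0.08,25],[0.0,0.0,0.0,0.36,-0.01,-0.09,25],[0.0,0.0,0.0,0.37,-0.02,-0.08,25],[0.0,0.0,0.0,0.36,-0.01,-0.09,25],[0.0,0.0,0.0,0.37,-0.02,-0.08,25]]
[[0.0,0.0,0.0,0.36,-0.01,-0.09,25],[0.0,0.0,0.0,0.37,-0.02,-0.08,25]]
maxshift 38.13135192987524 maxrot 0.01970322068595245
```

Request:
play_rows([
  [[0,0,0,0,0,-0.2,25],[0,0,0,0,0,-0.3,25],[0,0,0,0,0,-0.35,25],[0,0,0,0,0,-0.2,25]],
], newtons=50)

```text
time: 3.43
tool_pos: [0.6122, -0.2659, 0.1635]
tcp_rot: [1.978, 2.435, 0.002]
wrist_force: [0.5, -0.1, -1.2]
width: 0.467
grip_force: 50.9
```

Request:
play_rows([
  [[0,0,0,0.25,-0.02,-0.08,25],[0,0,0,0.37,-0.02,-0.08,25],[0,0,0,0.37,-0.02,-0.08,25],[0,0,0,0.37,-0.02,-0.08,25],[0,0,0,0.37,-0.02,-0.08,25]],
])

```text
time: 3.85
tool_pos: [0.5648, -0.0966, 0.2]
tcp_rot: [1.982, 2.437, 0.001]
wrist_force: [-0.1, 0.1, -1.6]
width: 0.47
grip_force: 50.9
```

Request:
play_rows([
  [[0,0,0,0.37,-0.02,-0.08,25],[0,0,0,0.37,-0.02,-0.08,25],[0,0,0,0.37,-0.02,-0.08,25],[0,0,0,0.37,-0.02,-0.08,25],[0,0,0,0.37,-0.02,-0.08,25]],
])

```text
time: 4.27
tool_pos: [0.517, 0.0826, 0.2402]
tcp_rot: [1.981, 2.437, 0.001]
wrist_force: [1.3, 0.6, -2.0]
width: 0.471
grip_force: 50.9
```

Request:
play_rows([
  [[0,0,0,0.37,-0.02,-0.08,25],[0,0,0,0.2,-0.02,0,25],[0,0,0,0,0,0,25],[0,0,0,0,0,0,25]],
])

```text
time: 4.6
tool_pos: [0.5018, 0.1371, 0.2478]
tcp_rot: [1.977, 2.44, 0.001]
wrist_force: [0.9, -0.2, -2.3]
width: 0.469
grip_force: 50.9
```

Run:
```python
from h import *
from workcell import vision
W=vision.read_camera("wrist"); pickle.dump(W,open("w3.pkl","wb")); cv2.imwrite("pics/w3.png",W["image"][:,:,::-1])
p,R,s=cur();print(p.round(4),R.as_rotvec().round(3),s["wrist_force"].round(2),s["width"])
```

```text
[0.5021 0.1361 0.2475] [ 1.979  2.439 -0.   ] [-1.21 -0.24 -1.55] 0.4699157530518635
```

View pics/w3.png

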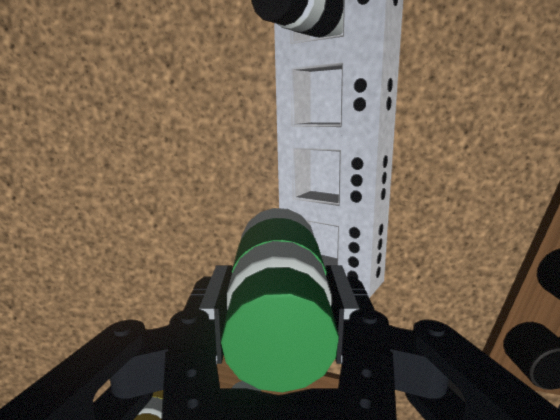

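The wrist view shows pocket 2's mouth with its upper edge at x≈342 (rows 66–125) and dots at (360,86) and (360,104). Pocket 3's upper edge spans rows 150–205 with dots at x≈357, and pocket 4 is partly behind the jar with dots at (354,232…). Next I'll measure the face.

Run:
```python
from h import *
W=pickle.load(open("w3.pkl","rb")); T=pickle.load(open("cam0.pkl","rb"))["top"]; C=cloud(W)
g=cv2.cvtColor(W["image"],cv2.COLOR_RGB2GRAY); m=(g<70).astype(np.uint8); m[:,:345]=0; m[:,374:]=0; m[285:]=0; m[:60]=0
D=[b for b in blobs(m,20) if b[0]<250]; D.sort(key=lambda b:b[1][1])
tu=[(217.75,221.75),(223.25,220.5),(241.5,216.5),(246.75,215.5),(252.25,214.25),(265,211.75),(270.25,210.25),(275.75,209.25)]
X=[]
for b,u in zip(D,tu):
    t,e=tri(W,b[1],T,u); X.append(t); print(b[0],b[1].round(1),"tri",t.round(4),e.round(4),"depth",C[b[2]].mean(0).round(4))
# plane from depth of face
wm=(g>130); wm[:,:280]=False; wm[:,376:]=False; wm[285:]=False
P=C[wm&(W["depth"]>0)]; hsv=cv2.cvtColor(W["image"],cv2.COLOR_RGB2HSV); 
c0=np.mean([C[b[2]].mean(0) for b in D],0); n=np.array([-.56,-.12,.82])
for i in range(15):
    Q=P[abs((P-c0)@n)<(.01 if i<5 else .003)]; c0=Q.mean(0); n=np.linalg.svd(Q-c0,full_matrices=False)[2][2]; n*=np.sign(n[2])
print("plane",c0.round(4),n.round(4),len(Q),"slope",np.degrees(np.arccos(n[2])).round(2),"yaw",np.degrees(np.arctan2(-n[1],-n[0])).round(2))
print("tri pts off plane mm",[round(float((x-c0)@n*1e3),1) for x in X])
def on(u):
    o,d=ray(W,u); return o+d*((c0-o)@n)/(d@n)
L=np.array([on(b[1]) for b in D]); 
for l in L: print(l.round(4))
v=np.linalg.svd(L-L.mean(0))[2][0]; print("row dir",v.round(4),"yaw",np.degrees(np.arctan2(v[0],-v[1])).round(2))
for u in [(342,66),(342,125),(341,150),(340,205)]: print(u,on(u).round(4))
pickle.dump((c0,n,L),open("face.pkl","wb"))
cv2.imwrite("pics/w3c.png",cv2.resize(W["image"][40:270,270:400,::-1],None,fx=2.6,fy=2.6,interpolation=cv2.INTER_CUBIC))
```

```text
127 [360.1  85. ] tri [0.546  0.238  0.0893] 0.0001 depth [0.5457 0.2379 0.0907]
123 [359.3 104. ] tri [0.5498 0.2241 0.0871] 0.0001 depth [0.549  0.2239 0.0907]
105 [357.  163.4] tri [0.5615 0.177  0.0865] 0.0005 depth [0.5608 0.177  0.0882]
100 [356.3 180. ] tri [0.5643 0.1633 0.0887] 0.0005 depth [0.5642 0.163  0.0881]
92 [355.6 196.1] tri [0.568  0.1491 0.0878] 0.0007 depth [0.5676 0.149  0.088 ]
84 [354.3 232.3] tri [0.5756 0.1163 0.0882] 0.0002 depth [0.5756 0.1163 0.0882]
82 [353.6 247.3] tri [0.5793 0.1025 0.0888] 0.0014 depth [0.5766 0.1046 0.0954]
77 [353.2 261.6] tri [0.5826 0.0885 0.0885] 0.0009 depth [0.581  0.0898 0.0921]
plane [0.5079 0.238  0.0577] [ 0.7957 -0.2776  0.5384] 1281 slope 57.43 yaw 160.77
tri pts off plane mm [47.4, 53.1, 75.1, 82.4, 88.7, 104.1, 111.2, 117.6]
[ 0.5696  0.2488 -0.028 ]
[ 0.5793  0.2304 -0.0518]
[ 0.6219  0.1501 -0.1562]
[ 0.6387  0.1184 -0.1974]
[ 0.6582  0.0814 -0.2452]
[ 0.7204 -0.0348 -0.3971]
[ 0.7565 -0.1039 -0.4861]
[ 0.8024 -0.1894 -0.598 ]
[ 0.8727 -0.3271 -0.7729]
row dir [ 0.307  -0.5813 -0.7535] yaw 27.84
(342, 66) [0.5376 0.257  0.0235]
(342, 125) [ 0.564   0.2028 -0.0434]
(341, 150) [ 0.5776  0.1711 -0.0799]
(340, 205) [ 0.624   0.0696 -0.2009]
```

View pics/w3c.png

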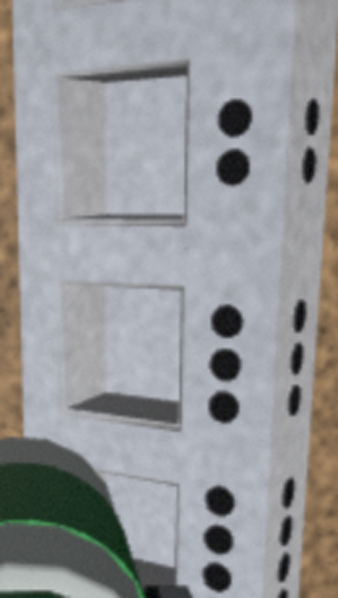

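Run:
```python
from h import *
W=pickle.load(open("w3.pkl","rb")); C=cloud(W)
D3=np.array([[.5643,.1631,.0883]]); yaw=np.radians(13.7); h=np.array([np.cos(yaw),np.sin(yaw),0]); 
py=np.array([-h[1],h[0],0])
for sl in (33,35,37):
    a=np.radians(sl); px=h*np.cos(a)+[0,0,np.sin(a)]; n=np.cross(px,py); c0=np.array([.5643,.1631,.088])
    def on(u):
        o,d=ray(W,u); return o+d*((c0-o)@n)/(d@n)
    for k,us in((2,[(342.7,63.8),(341.5,125.4),(291.9,68.8),(293.8,123.5)]),(3,[(340.4,151.5),(339.2,204.6),(293.8,148.8),(296.2,196.9)])):
        q=np.array([on(u)-c0 for u in us]); print(sl,k,"x",(q@px*1e3).round(1),"y",(q@py*1e3).round(1))
g=cv2.cvtColor(W["image"],cv2.COLOR_RGB2GRAY)
# depth of face: separators between pockets 2/3 (rows 130-145) and dot strip
Q=np.vstack([C[131:143,285:375].reshape(-1,3),C[213:224,300:370].reshape(-1,3),C[70:125,346:354].reshape(-1,3)]);
a=np.radians(35); px=h*np.cos(a)+[0,0,np.sin(a)]; n=np.cross(px,py)
r=(Q-c0)@n; ok=abs(r)<.012; A=np.c_[(Q-c0)@px,(Q-c0)@py,np.ones(len(Q))][ok]
s,*_=np.linalg.lstsq(A,r[ok],rcond=None); print("tilt err deg (x,y), offset mm",np.degrees(s[:2]).round(2),s[2]*1e3,ok.mean(),(r[ok]-A@s).std())
```

```text
33 2 x [-15.1 -14.9 -62.9 -61.9] y [94.1 45.7 93.8 47.1]
33 3 x [-15.4 -15.4 -62.3 -60.5] y [ 23.7 -24.2  24.1 -22.2]
35 2 x [-15.3 -15.1 -64.3 -63.2] y [94.1 45.7 94.  47. ]
35 3 x [-15.6 -15.7 -63.7 -61.8] y [ 23.6 -24.3  23.8 -22.8]
37 2 x [-15.6 -15.4 -65.8 -64.7] y [94.2 45.6 94.3 46.9]
37 3 x [-15.9 -15.9 -65.2 -63.3] y [ 23.5 -24.5  23.5 -23.5]
tilt err deg (x,y), offset mm [ 0.04 -0.08] -0.38361551314435305 0.9672489082969432 0.0006774502704048912
```

The face measures slope 35.0° and yaw 13.7°. Pocket centres lie 39.3 mm below the dot line, and the mouths measure about 48 mm, consistent with the text.

```bash
cat >> h.py <<'E'
YAW=13.7; RP=rot(YAW,35); TX,TY,TZ=RP.as_matrix().T   # TX=py TY=px TZ=-n
C0=np.array([.5643,.1631,.088])+.0004*TZ
def tcp(k,up,b=.045): return C0-.0393*TY+(3-k)*.07*TX+TZ*(.032-b-up)   # jar bottom 'up' above floor
def err(p1,R1):
    p,R,s=cur(); print("err mm in tool axes",(R.inv().apply(np.array(p1)-p)*1e3).round(1),"rot deg",np.degrees((R.inv()*R1).as_rotvec()).round(2),"force tool",R.inv().apply(s["wrist_force"]).round(1),s["time"],s["width"])
E
python3 -c "
from h import *
p,R,s=cur(); print(tcp(2,.057),tcp(2,0)); plan(p,R,tcp(2,.057),RP,7,25)"
```

```text
[0.47765943 0.21402919 0.12247143] [0.50942312 0.22177234 0.07577976]
[[-0.17,0.0,-0.01,0.12,-0.01,0.18,25],[-0.17,0.0,-0.01,0.12,-0.03,0.18,25],[-0.17,0.0,-0.01,0.11,-0.04,0.17,25],[-0.17,0.0,-0.01,0.12,-0.05,0.17,25],[-0.17,0.0,-0.01,0.12,-0.07,0.16,25]]
[[-0.17,0.0,-0.01,0.11,-0.08,0.16,25],[-0.17,0.0,-0.01,0.12,-0.09,0.15,25]]
maxshift 21.840329667841555 maxrot 5.003163767252949
```

Request:
play_rows([
  [[-0.17,0,-0.01,0.12,-0.01,0.18,25],[-0.17,0,-0.01,0.12,-0.03,0.18,25],[-0.17,0,-0.01,0.11,-0.04,0.17,25],[-0.17,0,-0.01,0.12,-0.05,0.17,25],[-0.17,0,-0.01,0.12,-0.07,0.16,25]],
])

```text
time: 5.07
tool_pos: [0.4848, 0.1913, 0.1582]
tcp_rot: [1.76, 2.218, 0.479]
wrist_force: [-0.0, 0.1, -1.1]
width: 0.471
grip_force: 51.1
```

Request:
play_rows([
  [[-0.17,0,-0.01,0.11,-0.08,0.16,25],[-0.17,0,-0.01,0.12,-0.09,0.15,25],[0,0,0,0,0,0,25],[0,0,0,0,0,0,25],[0,0,0,0,0,0,25]],
])

```text
time: 5.48
tool_pos: [0.4803, 0.2121, 0.1262]
tcp_rot: [1.667, 2.123, 0.631]
wrist_force: [-0.2, -0.0, -1.0]
width: 0.472
grip_force: 51.2
```

Run:
```python
from h import *
from workcell import vision
err(tcp(2,.057),RP)
c=[vision.read_camera(n)["image"] for n in("scene","wrist")]
err(tcp(2,.057),RP)
a=np.hstack([cv2.resize(c[0][150:290,250:430],(400,311)),cv2.resize(c[1],(400,300))[:300] if 0 else cv2.resize(c[1],(400,311))]); cv2.imwrite("pics/p2.png",a[:,:,::-1])
```

```text
err mm in tool axes [ 2.6 -3.8  1.9] rot deg [-1.36  0.65  0.23] force tool [ 0.  -0.7  0.7] 5.4833 0.47196530177455037
err mm in tool axes [ 2.3 -6.2  2.4] rot deg [-1.18  0.64  0.16] force tool [ 1.1 -0.3  0.3] 5.5833 0.47111282979869995
```

View pics/p2.png

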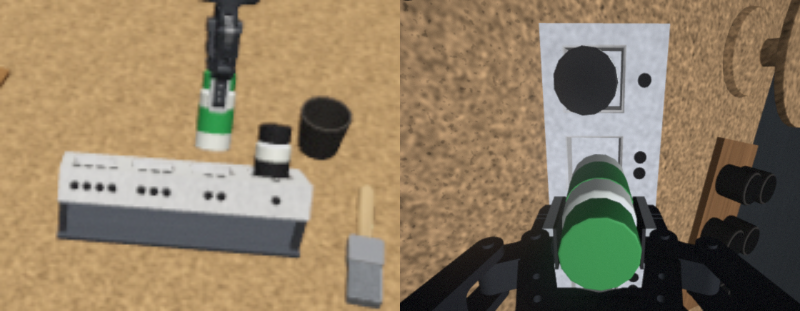

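The scene half shows the green jar hovering above pocket 2's mouth. The wrist half shows it aligned with the column of pockets. I'll average the pose readings before inserting.

```bash
cat >> h.py <<'E'
def avg(n=6):
    from workcell import bot,vision
    P=[];Q=[];F=[]
    for i in range(n):
        s=bot.read_state(); P.append(s["tool_pos"]);Q.append(s["tcp_rot"]*np.sign(s["tcp_rot"][0])); F.append(s["wrist_force"]); vision.read_camera("wrist")
    P=np.array(P); R=Ro.from_rotvec(Q).mean(); print("std mm",(P.std(0)*1e3).round(2),"t",s["time"],"w",round(s["width"],3),"F tool",R.inv().apply(np.mean(F,0)).round(1)); return P.mean(0),R
def aerr(p1,R1,n=6):
    p,R=avg(n); print("p",p.round(4),"err mm tool",(R.inv().apply(np.array(p1)-p)*1e3).round(1),"rot deg",np.degrees((R.inv()*R1).as_rotvec()).round(2)); return p,R
E
python3 -c "
from h import *
p,R=aerr(tcp(2,.057),RP); plan(p,R,tcp(2,.057),RP,2,25)"
```

```text
std mm [0.69 0.13 0.74] t 5.8333 w 0.471 F tool [ 0.1 -0.8  1.3]
p [0.4811 0.2126 0.1272] err mm tool [ 2.3 -5.1  2.2] rot deg [-1.24  0.64  0.18]
[[-0.02,0.01,0.0,0.01,-0.03,0.01,25],[-0.02,0.01,0.0,0.01,-0.02,0.01,25]]
maxshift 3.3166247903554 maxrot 0.7017464399785104
```

Request:
play_rows([
  [[-0.02,0.01,0,0.01,-0.03,0.01,25],[-0.02,0.01,0.01,0.01,-0.02,0.01,25],[0,0,0,0,0,0,25]],
])

```text
time: 6.13
tool_pos: [0.4739, 0.2128, 0.1185]
tcp_rot: [1.664, 2.116, 0.659]
wrist_force: [-0.1, -0.1, -2.6]
width: 0.473
grip_force: 51.3
```

```bash
python3 -c "
from h import *
p,R=aerr(tcp(2,.057),RP,8); plan(p,R,tcp(2,.057),RP,1,25)"
```

```text
std mm [0.62 0.3  0.71] t 6.4833 w 0.468 F tool [ 0.  -0.8  1.4]
p [0.4749 0.2134 0.1198] err mm tool [-0.   3.9 -0.6] rot deg [-0.3   0.06 -0.01]
[[-0.01,0.0,0.0,0.0,0.04,-0.01,25]]
maxshift 4.123105625617661 maxrot 0.30888421740885963
```

Request:
play_rows([
  [[-0.01,0,0,0,0.04,-0.01,25],[0,0,0,0,0,0,25],[0,0,0,0,0,0,25]],
])

```text
time: 6.78
tool_pos: [0.4785, 0.2143, 0.1239]
tcp_rot: [1.659, 2.111, 0.667]
wrist_force: [-0.9, -0.3, -1.4]
width: 0.471
grip_force: 51.2
```

```bash
python3 -c "
from h import *
p,R=aerr(tcp(2,.057),RP,6);p,R=aerr(tcp(2,.057),RP,6); plan(p,R,tcp(2,.036),RP,2,25)"
```

```text
std mm [0.19 0.08 0.22] t 7.0333 w 0.476 F tool [-0.  -1.1  1.2]
p [0.4781 0.2142 0.1235] err mm tool [-0.  -1.   0.6] rot deg [ 0.03  0.06 -0.03]
std mm [0.02 0.02 0.03] t 7.3333 w 0.471 F tool [-0.1 -0.8  1.7]
p [0.478  0.2141 0.1233] err mm tool [-0.  -0.7  0.5] rot deg [ 0.01  0.06 -0.02]
[[0.0,0.0,0.0,0.0,0.0,0.11,25],[0.0,0.0,0.0,0.0,-0.01,0.1,25]]
maxshift 11.0 maxrot 0.030920244823895722
```

Request:
play_rows([
  [[0,0,0,0,-0.01,0.12,25],[0,0,0,0,0,0.11,25],[0,0,0,0,0,0,25],[0,0,0,0,0,0,25],[0,0,0,0,0,0,25]],
])

```text
time: 7.8
tool_pos: [0.49, 0.217, 0.1041]
tcp_rot: [1.66, 2.112, 0.665]
wrist_force: [-0.3, -0.6, -1.9]
width: 0.474
grip_force: 51.2
```

```bash
python3 -c "
from h import *
p,R=aerr(tcp(2,.034),RP,6); plan(p,R,tcp(2,.0),RP,4,25)"
```

```text
std mm [0.1  0.07 0.2 ] t 8.05 w 0.475 F tool [-0.2 -1.   1.2]
p [0.4902 0.2171 0.1045] err mm tool [-0.1 -0.2  0.9] rot deg [ 0.06  0.05 -0.03]
[[0.0,0.0,0.0,0.0,0.0,0.09,25],[0.0,0.0,0.0,0.0,0.0,0.09,25],[0.0,0.0,0.0,0.0,0.0,0.08,25],[0.0,0.0,0.0,0.0,0.0,0.09,25]]
maxshift 9.0 maxrot 0.019575070580535703
```

Request:
play_rows([
  [[0,0,0,0,0,0.08,25],[0,0,0,0,0,0.08,25],[0,0,0,0,0,0,25]],
])

```text
time: 8.35
tool_pos: [0.499, 0.2191, 0.0896]
tcp_rot: [1.66, 2.112, 0.664]
wrist_force: [-0.6, -0.2, -1.7]
width: 0.473
grip_force: 51.2
```

Request:
play_rows([
  [[0,0,0,0,0,0.07,25],[0,0,0,0,0,0.07,25],[0,0,0,0,0,0,25],[0,0,0,0,0,0,25]],
])

```text
time: 8.68
tool_pos: [0.5065, 0.2209, 0.0788]
tcp_rot: [1.66, 2.112, 0.664]
wrist_force: [0.8, -0.2, -2.9]
width: 0.471
grip_force: 51.2
```

```bash
python3 -c "
from h import *
p,R=aerr(tcp(2,0),RP,6)"
```

```text
std mm [0.14 0.11 0.37] t 8.9333 w 0.473 F tool [-0.2 -1.   1.5]
p [0.5067 0.2211 0.0794] err mm tool [0.  0.2 4.6] rot deg [ 0.01  0.06 -0.02]
```

Request:
play_rows([
  [[0,0,0,0,0,0.03,25],[0,0,0,0,0,0.02,25],[0,0,0,0,0,0.01,25],[0,0,0,0,0,0,25],[0,0,0,0,0,0,25]],
])

```text
time: 9.4
tool_pos: [0.5098, 0.222, 0.0754]
tcp_rot: [1.659, 2.111, 0.667]
wrist_force: [-18.9, -4.2, 18.3]
width: 0.469
grip_force: 54.0
```

Request:
play_rows([
  [[0,0,0,0,0,0.01,25],[0,0,0,0,0,0.01,25],[0,0,0,0,0,0,25],[0,0,0,0,0,0,25],[0,0,0,0,0,0,25]],
])

```text
time: 9.82
tool_pos: [0.5101, 0.222, 0.0748]
tcp_rot: [1.659, 2.11, 0.666]
wrist_force: [-42.2, -8.8, 42.3]
width: 0.47
grip_force: 58.3
```

```bash
python3 -c "
from h import *
p,R=aerr(tcp(2,0),RP,5)"
```

```text
std mm [0.01 0.01 0.01] t 10.0167 w 0.472 F tool [  1.4 -10.5 -59.2]
p [0.5101 0.222  0.0748] err mm tool [-0.1 -0.  -1.3] rot deg [ 0.11  0.1  -0.04]
```

The jar is firmly seated: contact came at the expected depth, and it is on the floor within about 1 mm. I'll ease off, release and retract.

Request:
play_rows([
  [[0,0,0,0,0,-0.02,25],[0,0,0,0,0,0,70],[0,0,0,0,0,0,70],[0,0,0,0,0,0,70],[0,0,0,0,0,0,70]],
])

```text
time: 10.48
tool_pos: [0.5106, 0.222, 0.0745]
tcp_rot: [1.66, 2.111, 0.666]
wrist_force: [-0.3, -0.3, -0.1]
width: 0.824
grip_force: 0.0
```

Request:
play_rows([
  [[0,0,0,0,0,-0.1,70],[0,0,0,0,0,-0.25,70],[0,0,0,0,0,-0.35,70],[0,0,0,0,0,-0.1,70],[0,0,0,0,0,0,70]],
])

```text
time: 10.9
tool_pos: [0.4667, 0.2119, 0.1434]
tcp_rot: [1.658, 2.108, 0.673]
wrist_force: [0.6, -0.2, -0.1]
width: 0.823
grip_force: 0.0
```

Run:
```python
from h import *
from workcell import vision
c=[vision.read_camera(n)["image"] for n in("scene","wrist")]
a=np.hstack([cv2.resize(c[0][150:290,250:430],(400,311)),cv2.resize(c[1],(400,311))]); cv2.imwrite("pics/p2b.png",a[:,:,::-1])
p,R=avg(3); print(p); p,R=plan(p,R,[.4143,-.1544,.15],rot(11.7),11,70); plan(p,R,[.4143,-.1544,.055],rot(11.7),4,70)
```

```text
std mm [0.27 0.2  0.71] t 11.1 w 0.822 F tool [-0.1 -0.5 -0.1]
[0.46562928 0.21099892 0.13944826]
[[0.11,0.0,0.01,-0.31,-0.1,-0.08,70],[0.11,0.0,0.01,-0.31,-0.1,-0.07,70],[0.11,0.0,0.01,-0.31,-0.1,-0.07,70],[0.11,0.0,0.01,-0.31,-0.1,-0.06,70],[0.11,0.0,0.01,-0.32,-0.1,-0.06,70]]
[[0.11,0.0,0.01,-0.32,-0.11,-0.05,70],[0.11,0.0,0.01,-0.31,-0.11,-0.04,70],[0.11,0.0,0.01,-0.32,-0.11,-0.04,70],[0.11,0.0,0.01,-0.32,-0.11,-0.03,70],[0.11,0.0,0.01,-0.31,-0.1,-0.03,70]]
[[0.11,0.0,0.01,-0.32,-0.11,-0.03,70]]
maxshift 34.20526275297414 maxrot 3.186307513153226
[[0.0,-0.01,-0.01,0.0,0.0,0.24,70],[0.0,-0.01,-0.01,0.0,0.0,0.24,70],[0.0,-0.01,-0.01,0.0,0.0,0.24,70],[0.0,-0.01,-0.01,-0.01,0.0,0.23,70]]
maxshift 24.0 maxrot 0.34670615228036084
```

View pics/p2b.png

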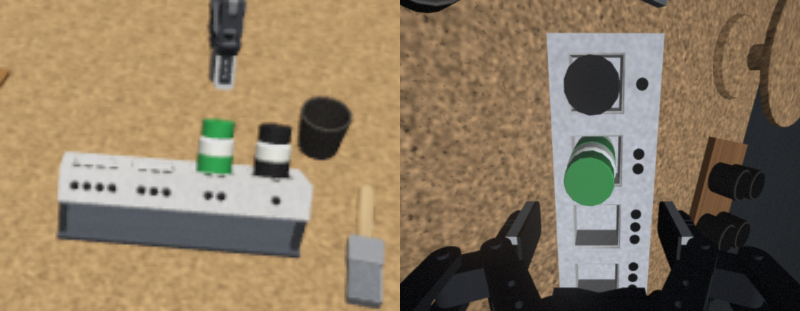

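Both views show the green jar seated at the same height as the black jar, in the pocket with two dots. Next is yellow.

Request:
play_rows([
  [[0.11,0,0.01,-0.2,-0.1,-0.08,70],[0.11,0,0.01,-0.31,-0.1,-0.07,70],[0.11,0,0.01,-0.31,-0.1,-0.07,70],[0.11,0,0.01,-0.31,-0.1,-0.06,70],[0.11,0,0.01,-0.32,-0.1,-0.06,70]],
])

```text
time: 11.57
tool_pos: [0.4394, 0.0574, 0.1437]
tcp_rot: [1.828, 2.269, 0.396]
wrist_force: [1.3, 0.4, 0.4]
width: 0.82
grip_force: 0.0
```

Request:
play_rows([
  [[0.11,0,0.01,-0.32,-0.11,-0.05,70],[0.11,0,0.01,-0.31,-0.11,-0.04,70],[0.11,0,0.01,-0.32,-0.11,-0.04,70],[0.11,0,0.01,-0.32,-0.11,-0.03,70],[0.11,0,0.01,-0.31,-0.1,-0.03,70]],
])

```text
time: 11.98
tool_pos: [0.416, -0.11, 0.1475]
tcp_rot: [1.984, 2.4, 0.088]
wrist_force: [1.3, 1.3, -0.0]
width: 0.822
grip_force: 0.0
```

Request:
play_rows([
  [[0.11,0,0.01,-0.32,-0.11,-0.03,70],[0,0,0,-0.1,0,0,70],[0,0,0,0,0,0,70],[0,0,0,0,0,0,70],[0,0,0,0,0,0,70]],
])

```text
time: 12.4
tool_pos: [0.4131, -0.1502, 0.1492]
tcp_rot: [-2.0, -2.413, -0.027]
wrist_force: [-0.4, 1.2, -0.9]
width: 0.819
grip_force: 0.0
```

Run:
```python
from h import *
t=[.4143,-.1544,.15]
p,R=aerr(t,rot(11.7),5); p,R=plan(p,R,t,rot(11.7),1,70); plan(p,R,[.4143,-.1544,.055],rot(11.7),4,70)
```

```text
std mm [0.17 0.09 0.36] t 12.6 w 0.821 F tool [0.1 0.3 0.5]
p [ 0.4133 -0.15    0.1497] err mm tool [-4.5  0.2 -0.3] rot deg [ 1.   -0.35 -0.97]
[[0.04,-0.01,-0.03,-0.04,0.0,0.0,70]]
maxshift 4.0 maxrot 1.4393586581954616
[[0.0,0.0,0.0,0.0,0.0,0.24,70],[0.0,0.0,0.0,0.0,0.0,0.24,70],[0.0,0.0,0.0,0.0,0.0,0.23,70],[0.0,0.0,0.0,-0.01,0.0,0.24,70]]
maxshift 24.020824298928627 maxrot 0.04740168343812262
```

Request:
play_rows([
  [[0.04,-0.01,-0.03,-0.04,0,0,70],[0,0,0,0,0,0.24,70],[0,0,0,0,0,0.24,70],[0,0,0,0,0,0.24,70],[0,0,0,-0.01,0,0.23,70]],
])

```text
time: 13.07
tool_pos: [0.4141, -0.1553, 0.0547]
tcp_rot: [-1.977, -2.425, 0.002]
wrist_force: [-0.5, 0.3, 0.1]
width: 0.818
grip_force: 0.0
```

Request:
play_rows([
  [[0,0,0,0,0,0,70],[0,0,0,0,0,0,25],[0,0,0,0,0,0,25],[0,0,0,0,0,0,25],[0,0,0,0,0,0,25]],
], newtons=40)

```text
time: 13.48
tool_pos: [0.4153, -0.156, 0.0571]
tcp_rot: [-1.98, -2.426, 0.0]
wrist_force: [0.3, -0.7, 1.6]
width: 0.476
grip_force: 40.8
```

Run:
```python
from h import *
p,R=aerr([.4143,-.1544,.055],rot(11.7),5); print(tcp(3,.057)); p,R=plan(p,R,p+[0,0,.1],rot(11.7),3,25); plan(p,R,tcp(3,.057),RP,9,25)
```

```text
std mm [0.01 0.02 0.02] t 13.6833 w 0.475 F tool [-0.3  0.3 -4.4]
p [ 0.4154 -0.1561  0.0571] err mm tool [ 1.9 -0.7  2.1] rot deg [ 0.36  0.46 -0.15]
[0.4942381  0.14602075 0.12247143]
[[0.0,0.01,0.0,0.0,0.0,-0.33,25],[0.0,0.01,0.0,0.0,0.0,-0.33,25],[0.0,0.01,0.0,0.0,0.01,-0.34,25]]
maxshift 34.0147027033899 maxrot 0.20250418319833366
[[-0.13,0.0,-0.01,0.31,0.15,0.04,25],[-0.13,0.0,-0.01,0.31,0.15,0.05,25],[-0.13,0.0,-0.01,0.31,0.15,0.06,25],[-0.13,0.0,-0.01,0.31,0.15,0.07,25],[-0.13,0.0,-0.01,0.31,0.14,0.08,25]]
[[-0.13,0.0,-0.01,0.31,0.14,0.09,25],[-0.13,0.0,-0.01,0.3,0.13,0.1,25],[-0.13,0.0,-0.01,0.31,0.13,0.11,25],[-0.13,0.0,-0.01,0.3,0.12,0.12,25]]
maxshift 35.369478367654786 maxrot 3.855146590994674
```

Request:
play_rows([
  [[0,0.01,0,0,0,-0.2,25],[0,0.01,0,0,0,-0.33,25],[0,0,0,0,0,-0.33,25],[0,0,0,0,0,-0.14,25]],
], newtons=50)

```text
time: 14.07
tool_pos: [0.4168, -0.1577, 0.1595]
tcp_rot: [-1.977, -2.421, -0.01]
wrist_force: [1.4, -1.1, -0.7]
width: 0.469
grip_force: 51.1
```

Request:
play_rows([
  [[-0.13,0,-0.01,0.2,0.15,0.04,25],[-0.13,0,-0.01,0.31,0.15,0.05,25],[-0.13,0,-0.01,0.31,0.15,0.06,25],[-0.13,0,-0.01,0.31,0.15,0.07,25],[-0.13,0,-0.01,0.31,0.14,0.08,25]],
])

```text
time: 14.48
tool_pos: [0.4601, 0.0017, 0.1373]
tcp_rot: [1.83, 2.29, 0.384]
wrist_force: [-0.1, -0.1, -1.4]
width: 0.472
grip_force: 51.1
```

Request:
play_rows([
  [[-0.13,0,-0.01,0.31,0.14,0.09,25],[-0.13,0,-0.01,0.3,0.13,0.1,25],[-0.13,0,-0.01,0.31,0.13,0.11,25],[-0.14,0,-0.01,0.3,0.12,0.12,25],[-0.02,0,0,0.11,0,0,25]],
])

```text
time: 14.9
tool_pos: [0.4897, 0.1477, 0.1188]
tcp_rot: [1.669, 2.136, 0.657]
wrist_force: [-0.8, -1.1, -2.2]
width: 0.472
grip_force: 51.3
```

Request:
play_rows([
  [[0,0,0,0,0,0,25],[0,0,0,0,0,0,25],[0,0,0,0,0,0,25],[0,0,0,0,0,0,25]],
])

```text
time: 15.23
tool_pos: [0.4931, 0.1443, 0.122]
tcp_rot: [1.672, 2.13, 0.656]
wrist_force: [0.1, 0.1, -2.0]
width: 0.471
grip_force: 51.3
```

Run:
```python
from h import *
p,R=aerr(tcp(3,.057),RP,6); plan(p,R,tcp(3,.057),RP,2,25)
```

```text
std mm [0.11 0.09 0.13] t 15.4833 w 0.472 F tool [ 0.  -0.8  1.5]
p [0.493  0.1442 0.1218] err mm tool [1.5 1.7 0.4] rot deg [-1.11 -0.45 -0.1 ]
[[-0.02,-0.01,0.0,0.01,0.01,0.0,25],[-0.02,-0.01,0.0,0.0,0.01,0.0,25]]
maxshift 1.4142135623730951 maxrot 0.6018326398930293
```

Request:
play_rows([
  [[-0.02,-0.01,0,0.01,0.01,0,25],[-0.02,-0.01,0,0,0.01,0,25],[0,0,0,0,0,0,25],[0,0,0,0,0,0,25],[0,0,0,0,0,0,25]],
])

```text
time: 15.95
tool_pos: [0.4938, 0.1464, 0.1225]
tcp_rot: [1.66, 2.112, 0.665]
wrist_force: [0.2, 1.0, -1.0]
width: 0.469
grip_force: 51.3
```

Request:
play_rows([
  [[0,0,0,0,0,0.12,25],[0,0,0,0,0,0.11,25],[0,0,0,0,0,0,25],[0,0,0,0,0,0,25],[0,0,0,0,0,0,25]],
])

```text
time: 16.37
tool_pos: [0.5065, 0.1495, 0.1037]
tcp_rot: [1.66, 2.112, 0.665]
wrist_force: [-0.1, -0.5, -1.6]
width: 0.467
grip_force: 51.2
```

Run:
```python
from h import *
p,R=aerr(tcp(3,.034),RP,6)
```

```text
std mm [0.09 0.04 0.19] t 16.6167 w 0.473 F tool [-0.1 -1.   1.3]
p [0.5067 0.1496 0.1041] err mm tool [-0.5 -0.1  0.6] rot deg [ 0.04  0.06 -0.02]
```

Request:
play_rows([
  [[0,0,0,-0.01,0,0.08,25],[0,0,0,0,0,0.08,25],[0,0,0,0,0,0.07,25],[0,0,0,0,0,0,25],[0,0,0,0,0,0,25]],
])

```text
time: 17.08
tool_pos: [0.5193, 0.1516, 0.0835]
tcp_rot: [1.661, 2.113, 0.663]
wrist_force: [0.2, -0.1, -0.6]
width: 0.473
grip_force: 51.3
```

Request:
play_rows([
  [[0,0,0,0,0,0.07,25],[0,0,0,0,0,0.03,25],[0,0,0,0,0,0.01,25],[0,0,0,0,0,0,25],[0,0,0,0,0,0,25]],
])

```text
time: 17.5
tool_pos: [0.5258, 0.1532, 0.0757]
tcp_rot: [1.66, 2.112, 0.665]
wrist_force: [-0.3, 1.0, -2.1]
width: 0.47
grip_force: 51.3
```

Run:
```python
from h import *
p,R=aerr(tcp(3,0),RP,4)
```

```text
std mm [0.01 0.01 0.06] t 17.65 w 0.47 F tool [ 0.4 -1.3  1. ]
p [0.5258 0.1532 0.0758] err mm tool [0.5 0.2 0.2] rot deg [ 0.01  0.06 -0.02]
```

Nearly on the floor; I'll press gently until contact, then release.

Request:
play_rows([
  [[0,0,0,0,0,0.01,25],[0,0,0,0,0,0.01,25],[0,0,0,0,0,0,25],[0,0,0,0,0,0,25],[0,0,0,0,0,0,25]],
])

```text
time: 18.12
tool_pos: [0.5267, 0.1532, 0.0756]
tcp_rot: [1.659, 2.111, 0.666]
wrist_force: [-19.4, -8.3, 22.1]
width: 0.475
grip_force: 54.7
```

Run:
```python
from h import *
p,R=aerr(tcp(3,0),RP,4)
```

```text
std mm [0.01 0.01 0.01] t 18.2667 w 0.471 F tool [ -2.9  -4.5 -29.7]
p [0.5268 0.1532 0.0756] err mm tool [ 0.7 -0.4 -0.5] rot deg [ 0.06  0.08 -0.03]
```

Request:
play_rows([
  [[0,0,0,0,0,-0.01,25],[0,0,0,0,0,0,70],[0,0,0,0,0,0,70],[0,0,0,0,0,0,70],[0,0,0,0,0,0,70]],
])

```text
time: 18.73
tool_pos: [0.5267, 0.1535, 0.0752]
tcp_rot: [1.659, 2.111, 0.666]
wrist_force: [0.3, 0.1, 0.1]
width: 0.823
grip_force: 0.0
```

Request:
play_rows([
  [[0,0,0,0,0,-0.1,70],[0,0,0,0,0,-0.25,70],[0,0,0,0,0,-0.35,70],[0,0,0,0,0,-0.1,70],[0,0,0,0,0,0,70]],
])

```text
time: 19.15
tool_pos: [0.483, 0.143, 0.1442]
tcp_rot: [1.656, 2.107, 0.672]
wrist_force: [0.7, 0.1, 0.6]
width: 0.819
grip_force: 0.0
```

Run:
```python
from h import *
p,R=avg(3); print(p); plan(p,R,[.5187,-.1547,.16],rot(11.7),9,70)
```

```text
std mm [0.36 0.11 1.29] t 19.25 w 0.824 F tool [-0.1  0.1 -0.1]
[0.48260367 0.14284898 0.14257587]
[[0.14,0.0,0.01,-0.33,-0.02,-0.04,70],[0.14,0.0,0.01,-0.33,-0.02,-0.04,70],[0.14,0.0,0.01,-0.33,-0.02,-0.03,70],[0.14,0.0,0.01,-0.33,-0.02,-0.03,70],[0.14,0.0,0.01,-0.33,-0.03,-0.03,70]]
[[0.14,0.0,0.01,-0.33,-0.03,-0.03,70],[0.14,0.0,0.01,-0.33,-0.02,-0.03,70],[0.14,0.0,0.01,-0.34,-0.03,-0.03,70],[0.14,0.0,0.01,-0.33,-0.02,-0.02,70]]
maxshift 34.26368339802363 maxrot 3.9222763112668693
```

Request:
play_rows([
  [[0.14,0,0.01,-0.2,-0.02,-0.04,70],[0.14,0,0,-0.33,-0.02,-0.04,70],[0.14,0,0,-0.33,-0.02,-0.03,70],[0.14,0,0,-0.33,-0.02,-0.03,70],[0.14,0,0,-0.33,-0.03,-0.03,70]],
])

```text
time: 19.72
tool_pos: [0.4998, -0.0111, 0.1489]
tcp_rot: [1.842, 2.331, 0.303]
wrist_force: [0.1, 1.1, 0.0]
width: 0.821
grip_force: 0.0
```

Request:
play_rows([
  [[0.14,0,0.01,-0.33,-0.03,-0.03,70],[0.14,0,0,-0.33,-0.02,-0.03,70],[0.14,0,0,-0.34,-0.03,-0.03,70],[0.12,0,0,-0.33,-0.02,-0.02,70],[0,0,0,-0.13,0,0,70]],
])

```text
time: 20.13
tool_pos: [0.5244, -0.1582, 0.1572]
tcp_rot: [-1.949, -2.452, 0.013]
wrist_force: [1.1, 0.0, 0.6]
width: 0.819
grip_force: 0.0
```

Request:
play_rows([
  [[0,0,0,0,0,0,70],[0,0,0,0,0,0,70],[0,0,0,0,0,0,70],[0,0,0,0,0,0,70]],
])

```text
time: 20.47
tool_pos: [0.5208, -0.1528, 0.1581]
tcp_rot: [-1.946, -2.454, 0.008]
wrist_force: [0.3, 0.1, -0.0]
width: 0.821
grip_force: 0.0
```

Run:
```python
from h import *
t=[.5187,-.1540,.16]
p,R=aerr(t,rot(11.7),5); p,R=plan(p,R,t,rot(11.7),1,70); plan(p,R,[.5187,-.154,.055],rot(11.7),4,70)
```

```text
std mm [0.28 0.19 0.46] t 20.6667 w 0.818 F tool [-0.   0.2  0.2]
p [ 0.5212 -0.1531  0.1588] err mm tool [-0.4 -2.6 -1.2] rot deg [0.09 0.57 1.5 ]
[[0.0,0.02,0.05,0.0,-0.03,-0.01,70]]
maxshift 3.162277660168379 maxrot 1.6037052785166546
[[0.0,0.0,0.0,0.0,0.0,0.26,70],[0.0,0.0,0.0,0.0,0.0,0.26,70],[0.0,0.0,0.0,0.0,0.0,0.26,70],[0.0,0.0,0.0,0.0,0.0,0.27,70]]
maxshift 27.0 maxrot 0.028651152960121586
```

Request:
play_rows([
  [[0,0.02,0.05,0,-0.03,0,70],[0,0,0,0,0,0.26,70],[0,0,0,0,0,0.26,70],[0,0,0,0,0,0.26,70],[0,0,0,0,0,0.26,70]],
])

```text
time: 21.13
tool_pos: [0.5179, -0.1539, 0.0548]
tcp_rot: [-1.976, -2.424, -0.003]
wrist_force: [0.3, -0.1, -0.1]
width: 0.817
grip_force: 0.0
```

Request:
play_rows([
  [[0,0,0,0,0,0,70],[0,0,0,0,0,0,25],[0,0,0,0,0,0,25],[0,0,0,0,0,0,25],[0,0,0,0,0,0,25]],
], newtons=40)

```text
time: 21.55
tool_pos: [0.5195, -0.1544, 0.0574]
tcp_rot: [-1.976, -2.427, -0.004]
wrist_force: [0.3, -0.4, 3.1]
width: 0.476
grip_force: 40.9
```

Run:
```python
from h import *
p,R=aerr([.5187,-.1547,.055],rot(11.7),5); print(tcp(4,.057)); p,R=plan(p,R,p+[0,0,.11],rot(11.7),3,25); plan(p,R,tcp(4,.057),RP,8,25)
```

```text
std mm [0.01 0.02 0.01] t 21.75 w 0.473 F tool [-0.8  0.1 -4.9]
p [ 0.5194 -0.1545  0.0573] err mm tool [-0.1 -0.8  2.3] rot deg [ 0.54  0.46 -0.01]
[0.51081677 0.07801231 0.12247143]
[[0.01,0.01,0.0,0.0,0.0,-0.37,25],[0.01,0.01,0.0,0.0,0.0,-0.36,25],[0.01,0.01,0.0,0.0,0.0,-0.37,25]]
maxshift 37.0 maxrot 0.23573907167152944
[[-0.15,0.0,-0.01,0.29,0.05,0.06,25],[-0.15,0.0,-0.01,0.29,0.05,0.06,25],[-0.15,0.0,-0.01,0.28,0.04,0.06,25],[-0.15,0.0,-0.01,0.28,0.04,0.07,25],[-0.15,0.0,-0.01,0.29,0.03,0.07,25]]
[[-0.15,0.0,-0.01,0.28,0.03,0.07,25],[-0.15,0.0,-0.01,0.29,0.03,0.08,25],[-0.15,0.0,-0.01,0.28,0.02,0.08,25]]
maxshift 30.23243291566195 maxrot 4.421077997611538
```

Request:
play_rows([
  [[0.01,0.01,0,0,0,-0.2,25],[0.01,0.01,0,0,0,-0.36,25],[0.01,0,0,0,0,-0.36,25],[0,0,0,0,0,-0.18,25]],
], newtons=50)

```text
time: 22.13
tool_pos: [0.5219, -0.1562, 0.1696]
tcp_rot: [-1.966, -2.415, 0.004]
wrist_force: [1.1, -1.3, -0.6]
width: 0.471
grip_force: 51.2
```

Request:
play_rows([
  [[-0.15,0,-0.01,0.2,0.05,0.06,25],[-0.15,0,-0.01,0.29,0.05,0.06,25],[-0.15,0,-0.01,0.28,0.04,0.06,25],[-0.15,0,-0.01,0.28,0.04,0.07,25],[-0.15,0,-0.01,0.29,0.03,0.07,25]],
])

```text
time: 22.55
tool_pos: [0.5154, -0.0178, 0.139]
tcp_rot: [1.811, 2.271, 0.425]
wrist_force: [0.8, 0.8, -2.3]
width: 0.469
grip_force: 51.2
```

Request:
play_rows([
  [[-0.15,0,-0.01,0.28,0.03,0.07,25],[-0.15,0,-0.01,0.29,0.03,0.08,25],[-0.17,0,-0.01,0.28,0.02,0.08,25],[-0.02,0,0,0.09,0,0,25],[0,0,0,0,0,0,25]],
])

```text
time: 22.97
tool_pos: [0.5057, 0.079, 0.1193]
tcp_rot: [1.673, 2.135, 0.663]
wrist_force: [0.7, 0.7, -1.9]
width: 0.467
grip_force: 51.4
```

Request:
play_rows([
  [[0,0,0,0,0,0,25],[0,0,0,0,0,0,25],[0,0,0,0,0,0,25],[0,0,0,0,0,0,25]],
])

```text
time: 23.3
tool_pos: [0.5116, 0.0761, 0.1239]
tcp_rot: [1.673, 2.125, 0.666]
wrist_force: [-0.5, -0.9, -1.9]
width: 0.467
grip_force: 51.4
```

Run:
```python
from h import *
p,R=aerr(tcp(4,.057),RP,6); plan(p,R,tcp(4,.057),RP,2,25)
```

```text
std mm [0.38 0.14 0.36] t 23.55 w 0.467 F tool [-0.1 -1.   1.3]
p [0.5111 0.0763 0.1233] err mm tool [ 1.7 -0.3  0.8] rot deg [-0.79 -0.62 -0.31]
[[-0.01,-0.01,-0.01,0.01,0.0,0.0,25],[-0.01,-0.01,-0.01,0.01,0.0,0.01,25]]
maxshift 1.4142135623730951 maxrot 0.5263095217203304
```

Request:
play_rows([
  [[-0.01,-0.01,-0.01,0.01,0,0,25],[-0.02,-0.01,-0.01,0.01,0,0.01,25],[0,0,0,0,0,0,25],[0,0,0,0,0,0,25],[0,0,0,0,0,0,25]],
])

```text
time: 24.02
tool_pos: [0.5101, 0.0792, 0.1218]
tcp_rot: [1.653, 2.118, 0.667]
wrist_force: [-0.2, -0.5, -1.9]
width: 0.472
grip_force: 51.4
```

Request:
play_rows([
  [[0,0,0,0,0,0.12,25],[0,0,0,0,0,0.11,25],[0,0,0,0,0,0,25],[0,0,0,0,0,0,25],[0,0,0,0,0,0,25]],
])

```text
time: 24.43
tool_pos: [0.5231, 0.0822, 0.1033]
tcp_rot: [1.653, 2.117, 0.667]
wrist_force: [0.4, 0.2, -2.5]
width: 0.473
grip_force: 51.3
```

Run:
```python
from h import *
p,R=aerr(tcp(4,.034),RP,6)
```

```text
std mm [0.09 0.02 0.17] t 24.6833 w 0.469 F tool [-0.2 -0.8  1.5]
p [0.5233 0.0821 0.1036] err mm tool [-1.1  0.1  0.1] rot deg [ 0.08 -0.09  0.31]
```

Request:
play_rows([
  [[0,0,0.01,-0.01,0,0.08,25],[0,0,0,0,0,0.08,25],[0,0,0,0,0,0.07,25],[0,0,0,0,0,0,25],[0,0,0,0,0,0,25]],
])

```text
time: 25.15
tool_pos: [0.536, 0.0844, 0.084]
tcp_rot: [1.659, 2.114, 0.668]
wrist_force: [0.7, 0.1, -1.0]
width: 0.47
grip_force: 51.4
```

Request:
play_rows([
  [[0,0,0,0,0,0.07,25],[0,0,0,0,0,0.03,25],[0,0,0,0,0,0.01,25],[0,0,0,0,0,0,25],[0,0,0,0,0,0,25]],
])

```text
time: 25.57
tool_pos: [0.5423, 0.0857, 0.0759]
tcp_rot: [1.658, 2.113, 0.669]
wrist_force: [-3.9, -2.1, 3.8]
width: 0.472
grip_force: 52.1
```

Run:
```python
from h import *
p,R=aerr(tcp(4,0),RP,4)
```

```text
std mm [0.02 0.01 0.01] t 25.7167 w 0.473 F tool [-1.3 -2.2 -6.4]
p [0.5424 0.0857 0.0759] err mm tool [-0.   0.1  0.3] rot deg [ 0.08 -0.09  0.03]
```

The jar has touched the floor at the expected depth. A small press, then release and retract.

Request:
play_rows([
  [[0,0,0,0,0,0.01,25],[0,0,0,0,0,0,25],[0,0,0,0,0,0,25],[0,0,0,0,0,0,25],[0,0,0,0,0,-0.01,25]],
])

```text
time: 26.18
tool_pos: [0.5425, 0.0857, 0.0762]
tcp_rot: [1.658, 2.112, 0.669]
wrist_force: [0.1, -0.0, -2.6]
width: 0.468
grip_force: 51.8
```

Request:
play_rows([
  [[0,0,0,0,0,0,70],[0,0,0,0,0,0,70],[0,0,0,0,0,0,70],[0,0,0,0,0,0,70]],
])

```text
time: 26.52
tool_pos: [0.5427, 0.0859, 0.0756]
tcp_rot: [1.658, 2.113, 0.669]
wrist_force: [-0.2, -1.0, -0.7]
width: 0.824
grip_force: 0.0
```

Request:
play_rows([
  [[0,0,0,0,0,-0.1,70],[0,0,0,0,0,-0.25,70],[0,0,0,0,0,-0.35,70],[0,0,0,0,0,-0.35,70],[0,0,0,0,0,-0.3,70]],
])

```text
time: 26.93
tool_pos: [0.4661, 0.0671, 0.187]
tcp_rot: [1.659, 2.114, 0.667]
wrist_force: [0.9, 1.4, 0.9]
width: 0.818
grip_force: 0.0
```

Request:
play_rows([
  [[0,0,0,0,0,0,70],[0,0,0,0,0,0,70],[0,0,0,0,0,0,70]],
])

```text
time: 27.18
tool_pos: [0.4671, 0.0673, 0.1856]
tcp_rot: [1.659, 2.113, 0.668]
wrist_force: [0.1, 0.3, -0.5]
width: 0.822
grip_force: 0.0
```

Run:
```python
from h import *
from workcell import vision
c=[vision.read_camera(n)["image"] for n in("scene","top")]
a=np.hstack([cv2.resize(c[0][130:290,140:430],(420,232)),cv2.resize(c[1][170:310,150:440],(380,183+0))[:,:] if 0 else cv2.resize(c[1][150:310,150:440],(380,232))]); cv2.imwrite("pics/end.png",a[:,:,::-1])
print(avg(2))
```

```text
std mm [0.03 0.01 0.13] t 27.3333 w 0.823 F tool [ 0.2 -0.2 -0.1]
(array([0.46636469, 0.06744216, 0.18363005]), Rotation.from_matrix(array([[-0.23822715,  0.79749153,  0.55430595],
                            [ 0.97120712,  0.19436276,  0.13776733],
                            [ 0.00213184,  0.5711658 , -0.82083194]])))
```

View pics/end.png

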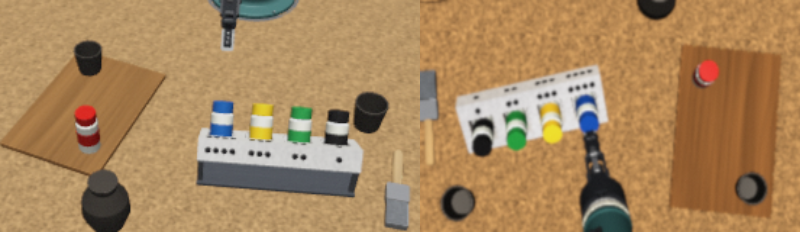

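Both views show black, green, yellow and blue in pockets 1–4 at equal height, cap outwards. The red jar and cup_a are still on the board and the gripper is clear.

```bash
python3 -c "
from workcell import bot
print(bot.finish_job())"
```

```text
the job is handed in; nothing more can be done
None
```

The green, yellow and blue jars are seated cap outwards in pockets two, three and four, placed in that order. The red and black jars, cups, vase and brush were not touched, and the job was handed in at about 27 s.

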